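Set up the press fixture: spacer, then the wide ring from its hook

ROBOT

A 7-joint arm with a two-finger parallel gripper is mounted at the origin on the work surface. World frame = base frame: x ahead of the robot, y to its left, z up, the work surface at z = 0. Lengths are in m, angles in rad, forces in N, time in s.
With the tool pointing down it reaches from about 0.425 to 0.825 m from the base axis. Payload 3.6 kg.
Tool frame: the origin (TCP) lies midway between the tips of the shut fingers; the grasp point (between the pads) lies 19 mm behind it; z points along the fingers, y is the line along which they close (so a half turn about z gives the same grasp; the last joint's range is limited). The gripper opens to 93 mm and grips with 3 to 60 N. Pads are 15 mm wide; open, the fingers measure 128 mm over their backs; the gripper's body (75 mm by 188 mm) begins 65 mm behind the grasp point.
Start: joints at [1.111, 0.615, -0.013, 1.423, 0.008, 1.103, -0.04], TCP at [0.273, -0.59, 0.219] pointing down, gripper open.
Joint ranges: [-3.12, 3.12], [-0.3, 2.06], [-1.34, 1.32], [0.26, 2.42], [-1.36, 4.5], [0.01, 1.98], [-2.84, 2.84]. Speed limits (rad/s): [2.79, 2.79, 3.14, 3.14, 3.14, 3.14, 3.14].

INTERFACE

Orientations are given as a unit quaternion [x, y, z, w].
In Python, from plant import * gives the robot as it stands.
- The arm moves only by the tool send_rows, never from a script. Its argument "commands" is a list of rows, each a list of 3 entries, a list of its own where there are three numbers: the shift along the tool's x, y, z in mm, then the turn, a rotation vector about the tool's x, y, z in degrees, then the opening, from 0 (shut) to 1 (fully open). In form: [[[dx, dy, dz], [ax, ay, az], grip], ...]. A call has 1 to 5 rows; each row is the pose to reach, as a shift and turn from the pose commanded when the call began, along the tool's axes at that moment; what a row does not reach only later rows make up. A row lasts 1/12 s, in which the tool goes at most 41.7 mm and 7.16 degrees, less where a joint would pass 70% of its speed; a pose out of reach is approached as far as the arm can. A call with a gripper value outside its range is refused whole. The fingers move at their own pace and stop on an object; "newtons" is the grip in N (left out, the last holds). Time passes only in rows, so rows that repeat a pose let the fingers close. It gives the time, the measured TCP pose, the force, the opening and the grip force at its end, in the units of the state.
- state(): the state, without advancing time (a new reading comes with each control period).
- snapshot(name): name is "scene" or "side" or "wrist"; returns a dict with "pixels" (420x560x3 uint8, red, green, blue), "depth" (420x560 float32, m along the optical axis (not along the pixel's ray), 0 where there is no reading), "fov_y" (degrees; the focal length in pixels is half the picture's height over the tangent of half this angle, whatever the lens; pixels are square), "cx", "cy" (the principal point, pixels), "dist_coeffs" ([k1, k2, p1, p2, k3] as OpenCV has them; the pictures are not rectified), "position" and "attitude" of the camera in the world; the wrist camera has in their place "T_tool_cam" (4x4, takes a point from camera to tool coordinates, whose origin is the TCP and whose axes are the flange's). Camera axes: x right, y down, z forward; pixel columns grow to the right and rows downward; lengths in m; the calibration is good to about 2 mm. A picture is of the moment at which its call begins: read the wrist's pose just before it.
- sign_off(): hands the job in; it is judged then, once.
The state is a dict: "t": time; "joints": joint angles; "joint_vel": joint speeds; "joint_efforts": joint torques, N m; "eef_pos": TCP position; "eef_rot": TCP orientation; "wrist_force": force on the tool from outside, world axes, zero at the start; "ft_torque": the same for the moment, N m; "gripper_width": opening from 0.0 (shut) to 1.0 (fully open); "grasp_force": force on a finger pad.
Only numpy, scipy, OpenCV 4.12 (cv2) and the standard library are available. Lean on these libraries where they do the work, as an engineer would, in place of code of your own. Each camera call takes 0.05 s, during which the arm holds its last target. There are 200 camera calls.

TASK

Set up the press fixture: thread the loose spacer collar from the bench onto the upright locating post, then lift the wider of the two hanging handled rings up and off its hook and lower it onto the same post, on top of the spacer. Both must end fully home, flat against what is beneath them, lowered rather than dropped, and let go. Leave the narrower ring hanging on its hook.

Things in the scene. Friction and masses are not known exactly. Their poses are not given: they have to be found in the camera images.
- fixture: dark steel base plate, 110 x 110 x 20 mm, fixed to the bench, with a steel locating post in its middle: 20 mm diameter, rising 42 mm above the plate (62 mm above the bench), the top 6 mm tapered to 12 mm diameter. Origin at the centre of the plate's underside, z up.
- seat (a point): point where the post's axis meets the top face of the base plate (20 mm above the bench), z up along the post
- spacer: loose plain steel collar lying flat on the bench: 44 mm outer diameter, 26 mm bore, 14 mm high, 0.1 kg. Origin at the centre of its underside, z along its axis.
- spacer_mid (a point): centre of the spacer's bore at half its height (7 mm above its underside), z along its axis
- rack: fixed blue rack, 300 mm wide: 16 mm crossbar along y, 165 mm up at x = 0. At y = +70 and -70 mm an 8 mm thick wire hook runs from it towards the rack's -x (roughly towards the robot), dips to x = -62 mm (axis 155 mm up) and turns up to its tip at x = -76 mm (axis 177 mm up). Base plate 80 x 300 x 12 mm. Origin on the bench, midway between its two posts.
- wide_ring: steel ring, 64 mm outer diameter, 26 mm bore, 14 mm high, 0.34 kg, with an 8 mm wire bail (legs at y = +-24 mm, crossbar along y, axis 84 mm above the underside). Hangs by the crossbar on one hook (either), underside 80 mm above the bench. To come off, it rises 25 to 45 mm, then moves 60 mm or more along the rack's -x. Origin: centre of underside, z up.
- wide_grip (a point): point 110 mm above the wide ring's underside, on its axis: middle of the round upright grip stub, 14 mm diameter, that stands on the bail's crossbar from 88 to 133 mm above the underside
- narrow_ring: the narrower handled ring, steel, 0.18 kg, on the other hook: ring 46 mm outer diameter, 26 mm bore, 14 mm high, bail legs at y = +-18 mm, same heights and grip stub as the wide one. Origin at the centre of its underside, z up. It stays hanging.
Not all that is in view belongs to the job. What is shaped like the wide_ring but brown or pink is not meant.

How it is judged:
By the outcome, as a careful person would: the job done as asked, in the order asked, and still so for the second after the job is handed in, with the robot touching nothing.
It also fails if it takes over 61 s, if anything falls off the work surface, if the arm or the gripper's body presses on something with over 40 N, if the wrist force passes 120 N, or if a joint passes its speed limit or range.

## Working session

There is one attempt and no reset: what is moved stays moved. The work goes in short steps, Python scripts to look and compute and a tool call to move; the robot and the scene stay as the last step left them, time stands still between calls to the robot, and variables do not carry over. Pictures are saved under pics/ and viewed, at most 13 in all, crops included, and the job is handed in when it is done.

Besides the shell and the picture viewer there is one more tool, called after "Request:" as name(argument=value, ...), one argument or row to a line, values as JSON. send_rows: Moves the arm, as the interface text tells. Its arguments: {"type":"object","properties":{"commands":{"type":"array","items":{"type":"array"}},"newtons":{"type":"number"}},"required":["commands"]}

```bash
mkdir -p pics; cat > h.py <<'E'
from plant import *
import numpy as np, cv2
from scipy.spatial.transform import Rotation as R
def cam(name):
    s=state(); d=snapshot(name)
    if 'T_tool_cam' in d:
        T=np.eye(4);T[:3,:3]=R.from_quat(s['eef_rot']).as_matrix();T[:3,3]=s['eef_pos'];T=T@np.array(d['T_tool_cam'])
    else:
        T=np.eye(4);a=np.array(d['attitude']);T[:3,:3]=R.from_quat(a).as_matrix() if a.size==4 else a
        T[:3,3]=d['position']
    h,w=d['pixels'].shape[:2];f=h/2/np.tan(np.radians(d['fov_y'])/2)
    d['K']=np.array([[f,0,d['cx']],[0,f,d['cy']],[0,0,1.]]);d['T']=T
    return d
def save(d,n): cv2.imwrite('pics/'+n,d['pixels'][:,:,::-1])
def rays(d,uv):
    p=cv2.undistortPoints(np.array(uv,float).reshape(-1,1,2),d['K'],np.array(d['dist_coeffs'],float)).reshape(-1,2)
    return np.c_[p,np.ones(len(p))]
def cloud(d):
    h,w=d['depth'].shape;v,u=np.mgrid[:h,:w]
    r=rays(d,np.c_[u.ravel(),v.ravel()])*d['depth'].reshape(-1,1)
    return (r@d['T'][:3,:3].T+d['T'][:3,3]).reshape(h,w,3)
def onplane(d,uv,z):
    r=rays(d,uv)@d['T'][:3,:3].T;o=d['T'][:3,3]
    return o+r*((z-o[2])/r[:,2:])
E
python3 - <<'E'
from h import *
import pickle
for n in ['scene','side']:
    d=cam(n);save(d,n+'1.png');pickle.dump(d,open(n+'.pkl','wb'));print(n,d['T'].round(3).tolist(),d['K'][0,0],(d['depth']>0).mean())
s=state();print(s)
E
```

```text
scene [[-0.553, 0.643, -0.53, 1.039], [0.833, 0.439, -0.337, 0.256], [0.016, -0.628, -0.778, 0.955], [0.0, 0.0, 0.0, 1.0]] 426.50680838881186 0.9961862244897959
side [[-0.992, -0.082, 0.092, 0.434], [-0.123, 0.623, -0.772, 0.676], [0.006, -0.778, -0.629, 0.743], [0.0, 0.0, 0.0, 1.0]] 450.4966453309315 0.9959013605442177
{'t': 0.1, 'joints': array([ 1.11148831,  0.61583167, -0.01261756,  1.42470959,  0.00810185,
        1.10342863, -0.04043846]), 'joint_vel': array([ 0.00092688, -0.00193997, -0.0012435 , -0.00428623,  0.00028177,
       -0.0013914 , -0.00147475]), 'joint_efforts': array([ 6.15594909e-04, -4.60043335e+01,  2.09841644e-01, -1.66246516e+01,
       -6.12008083e-02,  1.69309607e-02,  9.26658345e-05]), 'eef_pos': array([ 0.27233643, -0.58941464,  0.21760071]), 'eef_rot': array([ 9.76672169e-01,  2.14732670e-01, -2.64628341e-04, -1.13305193e-03]), 'wrist_force': array([-0.15068634, -0.17872641, -1.02601626]), 'ft_torque': array([ 0.06914523, -0.03899217,  0.01814729]), 'grasp_force': 0.0, 'gripper_width': 0.9986684376027835}
```

View pics/scene1.png

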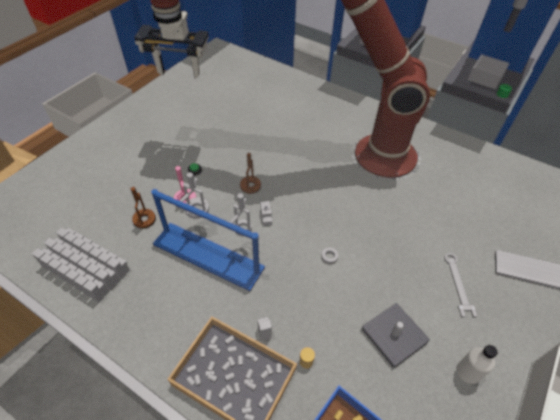

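View pics/side1.png

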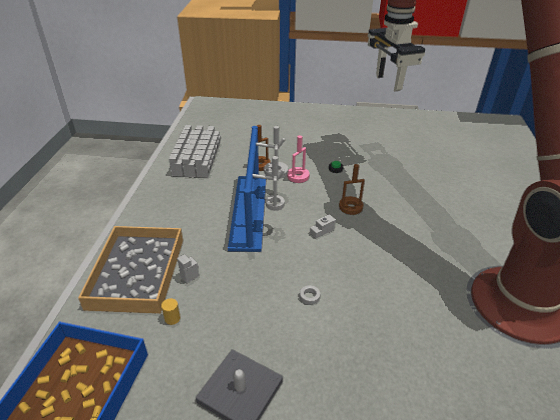

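The scene view shows the spacer at about (330,256), the fixture at (396,333) with its post at (398,328), and the blue rack from (155,200) to (262,270). Steel rings hang near (195,200) and (242,215), with pink and brown decoys standing around. The side view has the spacer at (310,295), the fixture at (239,388), and rings at (275,200) and (272,165).

```bash
cat > m1.py <<'E'
from h import *
import pickle
for n,sp,po in [('scene',(330,256),(398,328)),('side',(310,295),(239,385))]:
    d=pickle.load(open(n+'.pkl','rb'));C=cloud(d);P=d['pixels'].astype(int);hsv=cv2.cvtColor(d['pixels'],cv2.COLOR_RGB2HSV)
    v,u=np.mgrid[:420,:560]
    print(n,'bench z',np.median(C[270:290,300:330,2]) )
    # spacer: points raised
    w=(np.hypot(u-sp[0],v-sp[1])<16)&(C[...,2]>0.009)&(C[...,2]<.03)
    q=C[w];print('spacer',w.sum(),q.min(0),q.max(0),(q.min(0)+q.max(0))/2)
    (c,ax,_)=cv2.minAreaRect(np.c_[u[w],v[w]].astype(np.float32)); print('  plane',onplane(d,[c],.014))
    w=(np.hypot(u-po[0],v-po[1])<22)&(C[...,2]>.035);q=C[w]
    w2=w&(C[...,2]>.055); print('post',w.sum(),q.mean(0),q[:,2].max(),'top',C[w2].mean(0),w2.sum(), 'topplane',onplane(d,[[u[w2].mean(),v[w2].mean()]],.062))
    # plate: dark pixels near
    m=((np.hypot(u-po[0],v-po[1])<60)&(hsv[...,2]<110)&(C[...,2]>.012)&(C[...,2]<.03)).astype(np.uint8)
    m=cv2.morphologyEx(m,cv2.MORPH_OPEN,np.ones((3,3)))
    q=C[m>0][:,:2].astype(np.float32);print('plate',len(q),cv2.minAreaRect(q))
    b=(hsv[...,0]>100)&(hsv[...,0]<125)&(hsv[...,1]>140)&(C[...,2]>-.02)&(C[...,2]<.22)&(C[...,0]>.3)&(C[...,0]<1.0)&(abs(C[...,1])<.8)
    b&=(np.hypot(u-230,v-200)<120)
    bar=b&(C[...,2]>.155);q=C[bar];print('bar',len(q),q.mean(0))
    e=q[:,:2]-q[:,:2].mean(0);_,_,V=np.linalg.svd(e,full_matrices=0);t=e@V[0];print('  dir',V[0],q[:,:2].mean(0)+np.outer([t.min(),t.max()],V[0]),'mid',q[:,:2].mean(0)+V[0]*(t.min()+t.max())/2)
    ba=b&(C[...,2]<.02)&(C[...,2]>.004);q=C[ba][:,:2].astype(np.float32);print('  base',cv2.minAreaRect(q))
    # grey things tall near rack
    mid=C[bar][:,:2].mean(0)
    g=(hsv[...,1]<60)&(C[...,2]>.07)&(C[...,2]<.23)&(np.hypot(C[...,0]-mid[0],C[...,1]-mid[1])<.2)
    k,l,st,ce=cv2.connectedComponentsWithStats(g.astype(np.uint8))
    for i in range(1,k):
        if st[i,4]>15:
            q=C[l==i];print('  grey',st[i].tolist(),q.min(0),q.max(0));
            t=q[q[:,2]>.18]
            if len(t):print('     stub',len(t),np.median(t,0),'low',np.ptp(q[q[:,2]<.1],axis=0) if (q[:,2]<.1).any() else '')
np.set_printoptions(precision=4,suppress=True)
E
sed -i '2a np.set_printoptions(precision=4,suppress=True)' m1.py; python3 m1.py
python3 - <<'E'
import cv2
a=cv2.imread('pics/scene1.png')[150:290,120:290];b=cv2.imread('pics/side1.png')[110:260,210:380]
a=cv2.resize(a,(480,395),interpolation=3)[:,:395];b=cv2.resize(b,(400,395),interpolation=3)
cv2.imwrite('pics/crop1.png',cv2.hconcat([a,b]))
E
```

```text
scene bench z 0.0006170249861809918
spacer 144 [0.4218 0.0178 0.009 ] [0.4665 0.0612 0.0191] [0.4441 0.0395 0.0141]
  plane [[0.4434 0.0399 0.014 ]]
post 100 [0.5756 0.2707 0.0991] 0.9550975816958398 top [0.5902 0.2706 0.1348] 60 topplane [[0.551  0.2722 0.062 ]]
plate 117 ((0.5576844811439514, 0.28863173723220825), (0.05027676746249199, 0.10059294104576111), 56.20404052734375)
bar 369 [ 0.613  -0.2312  0.1716]
  dir [-0.1117  0.9937] [[ 0.6282 -0.3668]
 [ 0.5964 -0.0835]] mid [ 0.6123 -0.2251]
  base ((0.6228693723678589, -0.22300197184085846), (0.07513987272977829, 0.2902027368545532), 6.617223262786865)
  grey [180, 173, 29, 39, 448] [ 0.5117 -0.3903  0.0808] [ 0.6104 -0.2404  0.2147]
     stub 71 [ 0.5609 -0.3     0.2001] low [0.0548 0.1197 0.019 ]
  grey [230, 193, 22, 38, 375] [ 0.5221 -0.1852  0.0827] [ 0.5947 -0.1152  0.2158]
     stub 79 [ 0.5468 -0.1617  0.2001] low [0.0261 0.0434 0.0167]
  grey [185, 210, 18, 9, 67] [ 0.5725 -0.317   0.08  ] [ 0.6193 -0.2252  0.1618]
  grey [252, 240, 2, 18, 21] [ 0.598  -0.0948  0.0852] [ 0.6028 -0.0886  0.1596]
  grey [258, 242, 1, 16, 16] [ 0.5907 -0.0818  0.0849] [ 0.594  -0.0793  0.147 ]
side bench z 0.0001307728369628891
spacer 199 [0.4198 0.0181 0.0095] [0.4622 0.0633 0.0167] [0.441  0.0407 0.0131]
  plane [[0.4415 0.0437 0.014 ]]
post 185 [0.5416 0.2881 0.0756] 0.742798449153062 top [0.5394 0.296  0.0986] 106 topplane [[0.5455 0.2757 0.062 ]]
plate 3515 ((0.5466274619102478, 0.27200114727020264), (0.11030333489179611, 0.11079765111207962), 67.57547760009766)
bar 467 [ 0.6037 -0.1979  0.1707]
  dir [-0.1072  0.9942] [[ 0.6226 -0.373 ]
 [ 0.5907 -0.0776]] mid [ 0.6066 -0.2253]
  base ((0.6196030378341675, -0.22329078614711761), (0.07878934592008591, 0.30075696110725403), 5.9891276359558105)
  grey [252, 126, 37, 85, 980] [ 0.5201 -0.331   0.0764] [ 0.6081 -0.1387  0.2135]
     stub 170 [ 0.5467 -0.164   0.1991] low [0.0685 0.1923 0.0234]
```

View pics/crop1.png

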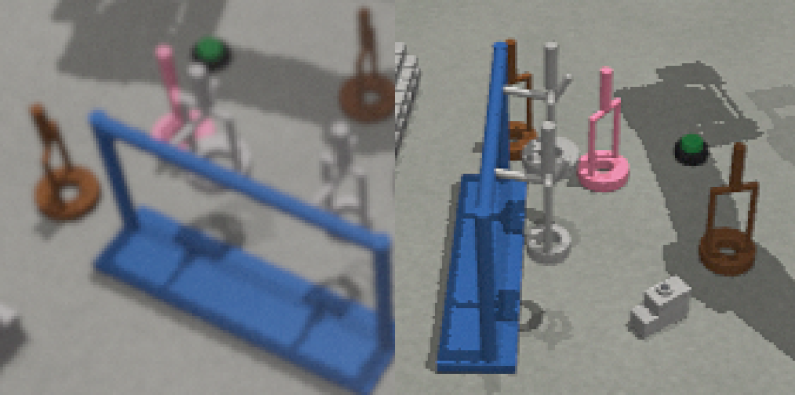

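The crops show the wide ring on the farther hook (y≈-0.30) and the narrow one on the nearer hook. The pink decoy stands beside the wide ring. Next I work out the first move and where the decoys are.

```bash
cat >> h.py <<'E'
np.set_printoptions(precision=4,suppress=True)
def go(x,y,z,yaw,s=None):
    s=s or state();Q=R.from_quat(s['eef_rot']);c,n=np.cos(np.radians(yaw)),np.sin(np.radians(yaw))
    G=R.from_matrix(np.array([[c,n,0],[n,-c,0],[0,0,-1.]]))
    t=Q.inv().apply(np.array([x,y,z])-s['eef_pos'])*1000
    r=(Q.inv()*G).as_rotvec(degrees=True)
    print('shift',t.round(1),'turn',r.round(2),'at',s['eef_pos'],'F',s['wrist_force'].round(1),'g',round(s['gripper_width'],3),round(s['grasp_force'],1),'t',s['t'])
E
python3 - <<'E'
from h import *
import pickle
d=pickle.load(open('side.pkl','rb'));C=cloud(d);hsv=cv2.cvtColor(d['pixels'],cv2.COLOR_RGB2HSV)
v,u=np.mgrid[:420,:560]
for nm,box,zm in [('pink',(285,130,315,185),.05),('brownnear',(335,160,368,216),.05),('brownfar',(255,120,270,175),.05),('block',(308,214,338,238),.012),('green',(328,158,345,173),.006)]:
    a,b,c,e=box;q=C[b:e,a:c].reshape(-1,3);h=hsv[b:e,a:c].reshape(-1,3);k=q[:,2]>zm
    if nm[0] in'p':k&=h[:,1]>60
    if nm[:3]=='bro':k&=(h[:,1]>80)&((h[:,0]<20)|(h[:,0]>165))
    print(nm,np.median(q[k],0),q[k].max(0))
go(.4425,.0415,.2,6.2)
print(np.array(snapshot('wrist')['T_tool_cam']))
E
```

```text
pink [ 0.5062 -0.3995  0.089 ] [0.5275 0.6758 0.7428]
brownnear [ 0.3563 -0.2758  0.0884] [0.4342 0.6758 0.7428]
brownfar [ 0.6218 -0.4478  0.0938] [ 0.6302 -0.4379  0.1337]
block [ 0.4245 -0.1684  0.0276] [0.4553 0.6758 0.7428]
green [ 0.3991 -0.451   0.0128] [ 0.4191 -0.4338  0.0241]
shift [ 419.1 -501.3   18.8] turn [-0.13  0.02 18.6 ] at [ 0.2723 -0.5894  0.2176] F [-0.2 -0.2 -1. ] g 0.999 0.0 t 0.1
[[ 0.0003 -0.956  -0.2935  0.0812]
 [ 1.      0.0005 -0.0006  0.0004]
 [ 0.0007 -0.2935  0.956  -0.167 ]
 [ 0.      0.      0.      1.    ]]
```

Request:
send_rows(
  commands=[
    [[26,-21,0],[0,0,3.7],1],
    [[52,-42,0],[0,0,7.4],1],
    [[78,-63,0],[0,0,11.2],1],
    [[104,-84,0],[0,0,14.9],1],
    [[130,-105,0],[0,0,18.6],1],
  ],
)

```text
t: 0.57
eef_pos: [0.3469, -0.4385, 0.2183]
eef_rot: [0.999, 0.052, -0.0, -0.0]
wrist_force: [1.4, -0.8, 0.4]
gripper_width: 1.005
grasp_force: 0.0
```

Request:
send_rows(
  commands=[
    [[21,-32,0],[0,0,0],1],
    [[42,-64,0],[0,0,0],1],
    [[62,-96,0],[0,0,0],1],
    [[83,-129,0],[0,0,0],1],
    [[90,-165,0],[0,0,0],1],
  ],
)

```text
t: 0.98
eef_pos: [0.4211, -0.2642, 0.2186]
eef_rot: [0.998, 0.055, 0.001, 0.0]
wrist_force: [0.6, 0.5, 0.1]
gripper_width: 1.0
grasp_force: 0.0
```

Request:
send_rows(
  commands=[
    [[7,-36,0],[0,0,0],1],
    [[14,-72,0],[0,0,0],1],
    [[21,-108,0],[0,0,0],1],
    [[28,-144,0],[0,0,0],1],
    [[36,-180,0],[0,0,0],1],
  ],
)

```text
t: 1.4
eef_pos: [0.4341, -0.0819, 0.2187]
eef_rot: [0.999, 0.054, -0.0, -0.0]
wrist_force: [0.5, -0.4, -0.5]
gripper_width: 1.001
grasp_force: 0.0
```

Request:
send_rows(
  commands=[
    [[7,-36,0],[0,0,0],1],
    [[14,-72,6],[0,0,0],1],
    [[21,-108,12],[0,0,0],1],
    [[23,-122,18],[0,0,0],1],
    [[23,-122,18],[0,0,0],1],
  ],
)

```text
t: 1.82
eef_pos: [0.4434, 0.0448, 0.1997]
eef_rot: [0.998, 0.058, -0.001, -0.001]
wrist_force: [-0.8, 0.9, -0.0]
gripper_width: 1.001
grasp_force: 0.0
```

```bash
cat > m2.py <<'E'
from h import *
import sys
d=cam('wrist');save(d,sys.argv[1]);C=cloud(d);v,u=np.mgrid[:420,:560]
w=(C[...,2]>.009)&(C[...,2]<.022)&(np.hypot(C[...,0]-.4425,C[...,1]-.0415)<.045)
q=C[w];print('spacer',len(q),(q.min(0)+q.max(0))/2,np.ptp(q,axis=0))
w=((C[...,2]>.011)&(C[...,2]<.022)&(np.hypot(C[...,0]-.4425,C[...,1]-.0415)<.045)).astype(np.uint8)
cs,_=cv2.findContours(w,cv2.RETR_EXTERNAL,cv2.CHAIN_APPROX_NONE)
if cs:
    c=max(cs,key=len)
    p=onplane(d,c.reshape(-1,2),.014)[:,:2].astype(np.float32);print('circ',cv2.minEnclosingCircle(p),cv2.fitEllipse(p))
go(.4425,.0415,.2,6.2)
E
python3 m2.py w1.png
```

```text
spacer 743 [0.4416 0.0396 0.0132] [0.0426 0.043  0.0083]
circ ((0.44147634506225586, 0.039916638284921646), 0.022011443972587585) ((0.4415471851825714, 0.039762090891599655), (0.04237134009599686, 0.04267870634794235), 95.39681243896484)
shift [-1.2  0.1  0.2] turn [-0.02  0.1   0.26] at [0.4436 0.0417 0.2002] F [-0.  -0.1  0.2] g 0.999 0.0 t 1.8667
```

View pics/w1.png

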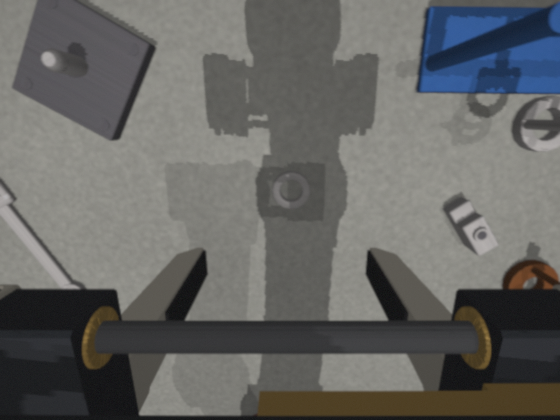

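The wrist view has the spacer centred at (290,190) between the fingers, the post at (55,60), and no obstacles. I descend and grip.

Request:
send_rows(
  commands=[
    [[-2,2,35],[0,0,0],1],
    [[-2,2,70],[0,0,0],1],
    [[-2,2,105],[0,0,0],1],
    [[-2,2,140],[0,0,0],1],
    [[-2,2,160],[0,0,0],1],
  ],
  newtons=20,
)

```text
t: 2.28
eef_pos: [0.4413, 0.0351, 0.0383]
eef_rot: [0.999, 0.052, -0.002, 0.001]
wrist_force: [-1.0, 0.1, -0.1]
gripper_width: 0.999
grasp_force: 0.0
```

Request:
send_rows(
  commands=[
    [[0,0,15],[0,0,0],1],
    [[0,0,27],[0,0,0],1],
    [[0,0,35],[0,0,0],1],
    [[0,0,36],[0,0,0],1],
    [[0,0,36],[0,0,0],1],
  ],
)

```text
t: 2.7
eef_pos: [0.4427, 0.0367, 0.0047]
eef_rot: [0.999, 0.053, -0.0, 0.0]
wrist_force: [-1.0, -0.6, -0.4]
gripper_width: 0.999
grasp_force: 0.0
```

```bash
python3 -c "
from h import *
go(.4417,.0398,.004,6.2)"
```

```text
shift [-0.7 -3.2  0.7] turn [ 0.05  0.01 -0.11] at [0.4427 0.0367 0.0047] F [-1.  -0.6 -0.4] g 0.999 0.0 t 2.7
```

Request:
send_rows(
  commands=[
    [[-1,-2,0],[0,0,0],0.7],
    [[-1,-2,0],[0,0,0],0.4],
    [[-1,-2,0],[0,0,0],0.3],
    [[-1,-2,0],[0,0,0],0.3],
    [[-1,-2,0],[0,0,0],0.3],
  ],
  newtons=20,
)

```text
t: 3.12
eef_pos: [0.4416, 0.0399, 0.0051]
eef_rot: [0.999, 0.054, 0.0, -0.0]
wrist_force: [0.0, -0.4, 0.1]
gripper_width: 0.692
grasp_force: 0.0
```

Request:
send_rows(
  commands=[
    [[0,0,0],[0,0,0],0.3],
    [[0,0,0],[0,0,0],0.3],
    [[0,0,0],[0,0,0],0.3],
    [[0,0,0],[0,0,0],0.3],
    [[0,0,0],[0,0,0],0.3],
  ],
)

```text
t: 3.53
eef_pos: [0.4413, 0.0399, 0.0047]
eef_rot: [0.999, 0.054, 0.0, -0.0]
wrist_force: [-0.1, 0.1, 0.4]
gripper_width: 0.462
grasp_force: 20.0
```

Request:
send_rows(
  commands=[
    [[0,0,-10],[0,0,0],0.3],
    [[0,0,-35],[0,0,0],0.3],
    [[0,0,-65],[0,0,0],0.3],
    [[0,0,-95],[0,0,0],0.3],
    [[0,0,-116],[0,0,0],0.3],
  ],
)

```text
t: 3.95
eef_pos: [0.4415, 0.0398, 0.1226]
eef_rot: [0.999, 0.054, 0.001, -0.0]
wrist_force: [0.5, 0.6, -2.1]
gripper_width: 0.465
grasp_force: 20.0
```

```bash
cat > m3.py <<'E'
from h import *
# post & plate from side+wrist
for n in ['side','wrist','scene']:
    d=cam(n);C=cloud(d);v,u=np.mgrid[:420,:560];hsv=cv2.cvtColor(d['pixels'],cv2.COLOR_RGB2HSV)
    near=np.hypot(C[...,0]-.546,C[...,1]-.272)<.09
    m=(near&(hsv[...,2]<125)&(C[...,2]>.014)&(C[...,2]<.026)).astype(np.uint8)
    q=C[m>0][:,:2].astype(np.float32)
    if len(q)>200:print(n,'plate',len(q),cv2.minAreaRect(q))
    w=near&(C[...,2]>.03)&(C[...,2]<.07)
    q=C[w];print(n,'post',len(q),q.mean(0),(q.min(0)+q.max(0))/2)
    t=near&(C[...,2]>.058)&(C[...,2]<.068)
    if t.any():print('  top',t.sum(),C[t].mean(0))
    r=near&(C[...,2]>.028)&(C[...,2]<.05)
    if n!='scene':save(d,n+'3.png')
for i in range(4):
    go(.546,.272,.12,6.2); snapshot('side')
E
python3 m3.py
```

```text
side plate 3513 ((0.547027051448822, 0.2713530957698822), (0.1107698455452919, 0.11119896173477173), 67.35401153564453)
side post 193 [0.5452 0.2754 0.0518] [0.5464 0.273  0.0473]
  top 79 [0.5461 0.2725 0.0609]
wrist plate 11292 ((0.5396862030029297, 0.2532954216003418), (0.0752798467874527, 0.10989923775196075), 67.65628051757812)
wrist post 310 [0.5455 0.2624 0.0356] [0.5461 0.2643 0.0365]
scene plate 2014 ((0.549031138420105, 0.27150359749794006), (0.10768957436084747, 0.10903609544038773), 66.61849975585938)
scene post 107 [0.5516 0.2717 0.0519] [0.5481 0.2717 0.0479]
  top 43 [0.549  0.2715 0.0609]
shift [ 128.3 -219.6    2.2] turn [-0.   -0.19 -0.01] at [0.4421 0.0398 0.1218] F [ 0.5  0.4 -1. ] g 0.465 20.0 t 4.1
shift [ 129.5 -219.6    0.6] turn [-0.   -0.   -0.01] at [0.441  0.0397 0.1206] F [-1.1  1.  -0.4] g 0.462 20.0 t 4.15
shift [ 130.1 -219.6   -0.5] turn [ 0.    0.12 -0.  ] at [0.4403 0.0397 0.1198] F [ 0.4 -0.3 -0.9] g 0.46 20.0 t 4.2
shift [ 130.4 -219.6   -1. ] turn [0.   0.18 0.  ] at [0.4401 0.0396 0.1194] F [ 0.1  0.9 -0.6] g 0.46 20.0 t 4.25
```

View pics/wrist3.png

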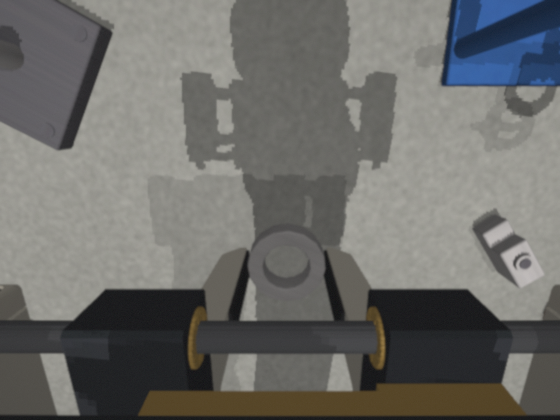

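The wrist view shows the spacer held level between the fingertips at (287,262). I carry it over the post.

Request:
send_rows(
  commands=[
    [[20,-34,0],[0,0,0],0.3],
    [[40,-68,0],[0,0,0],0.3],
    [[60,-102,0],[0,0,0],0.3],
    [[80,-136,0],[0,0,0],0.3],
    [[100,-168,0],[0,0,0],0.3],
  ],
)

```text
t: 4.72
eef_pos: [0.522, 0.2196, 0.1189]
eef_rot: [0.999, 0.055, -0.002, 0.0]
wrist_force: [0.4, -0.1, -1.8]
gripper_width: 0.465
grasp_force: 20.0
```

Request:
send_rows(
  commands=[
    [[16,-26,0],[0,0,0],0.3],
    [[26,-43,5],[0,0,0],0.3],
    [[31,-51,15],[0,0,0],0.3],
    [[31,-51,20],[0,0,0],0.3],
    [[31,-51,20],[0,0,0],0.3],
  ],
)

```text
t: 5.13
eef_pos: [0.5456, 0.2695, 0.0974]
eef_rot: [0.999, 0.054, -0.003, 0.002]
wrist_force: [-0.6, -0.5, -1.8]
gripper_width: 0.463
grasp_force: 20.0
```

```bash
cat > m4.py <<'E'
from h import *
from scipy.optimize import least_squares
snapshot('side');s=state();d=cam('wrist');save(d,'w4.png');C=cloud(d);v,u=np.mgrid[:420,:560]
P=s['eef_pos'];T=(C-P)@R.from_quat(s['eef_rot']).as_matrix()
# spacer top ring in tool frame: z about -9.5mm
w=(np.abs(T[...,2]+.0095)<.004)&(np.hypot(T[...,0],T[...,1])<.024)
q=T[w];print('ring',len(q),q[:,2].mean(),(q.min(0)+q.max(0))/2,np.ptp(q,axis=0))
w=(np.hypot(C[...,0]-.547,C[...,1]-.272)<.02)&(C[...,2]>.03)&(C[...,2]<.068)&~w;q=C[w]
if len(q):
    print('post pix',len(q),q.mean(0),q.max(0))
d2=cam('side');C2=cloud(d2);save(d2,'s4.png')
go(.547,.272,.1,6.2);go(.547,.272,.1,6.2)
E
python3 m4.py
```

```text
ring 3167 -0.009839778044171483 [ 0.0004  0.0003 -0.0095] [0.0441 0.0454 0.0079]
post pix 315 [0.5541 0.2711 0.0461] [0.5567 0.28   0.0597]
shift [-0.3 -3.   0.3] turn [ 0.12  0.09 -0.16] at [0.5476 0.2691 0.1003] F [-0.1 -0.2 -0.9] g 0.464 20.0 t 5.2833
shift [-0.3 -3.   0.3] turn [ 0.12  0.09 -0.16] at [0.5476 0.2691 0.1003] F [-0.1 -0.2 -0.9] g 0.464 20.0 t 5.2833
```

View pics/w4.png

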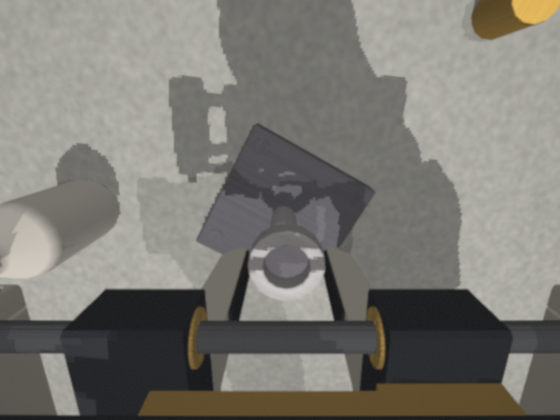

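The spacer is centred at (287,262) with the post just behind it at (285,215). A bottle at (50,235) needs a check against the gripper body.

```bash
python3 - <<'E'
from h import *
import pickle
d=cam('wrist');C=cloud(d);q=C[190:290,0:110].reshape(-1,3);q=q[q[:,2]>.03];print('bottle wrist',len(q),q.min(0),q.max(0))
d=pickle.load(open('scene.pkl','rb'));C=cloud(d);q=C[340:385,455:500].reshape(-1,3);q=q[(q[:,2]>.03)&(q[:,2]<.3)];print('scene',q.min(0),q.max(0))
E=[]
for i in range(5): s=state();E.append(s['eef_pos']);snapshot('scene')
print(np.mean(E,0),np.std(E,0));go(.547,.2715,.1,6.2)
E
```

```text
bottle wrist 7407 [0.5087 0.2774 0.03  ] [0.6287 0.451  0.2672]
scene [0.5125 0.4136 0.03  ] [0.5606 0.4641 0.1345]
[0.5481 0.2704 0.1012] [0.0001 0.0006 0.0002]
shift [-1.  -0.3  1.2] turn [-0.01 -0.04 -0.04] at [0.5481 0.2713 0.1012] F [-0.3 -0.7 -1.9] g 0.463 20.0 t 5.5833
```

Request:
send_rows(
  commands=[
    [[-1,-1,12],[0,0,0],0.3],
    [[-1,-1,24],[0,0,0],0.3],
    [[-1,-1,34],[0,0,0],0.3],
    [[-1,-1,40],[0,0,0],0.3],
    [[-1,-1,44],[0,0,0],0.3],
  ],
)

```text
t: 6.0
eef_pos: [0.5461, 0.2722, 0.0552]
eef_rot: [0.999, 0.054, -0.001, 0.0]
wrist_force: [0.5, -0.3, -0.3]
gripper_width: 0.465
grasp_force: 20.0
```

Request:
send_rows(
  commands=[
    [[0,0,5],[0,0,0],0.3],
    [[0,0,10],[0,0,0],0.3],
    [[0,0,15],[0,0,0],0.3],
    [[0,0,19],[0,0,0],0.3],
    [[0,0,22],[0,0,0],0.3],
  ],
)

```text
t: 6.42
eef_pos: [0.5467, 0.2726, 0.0342]
eef_rot: [0.999, 0.054, -0.0, 0.0]
wrist_force: [0.2, -0.4, -0.8]
gripper_width: 0.463
grasp_force: 20.0
```

```bash
python3 -c "
from h import *
for i in range(3): go(.547,.2717,.0245,6.2);d=cam('side')
save(d,'s5.png')"
```

```text
shift [0.2 0.9 9.7] turn [ 0.    0.01 -0.  ] at [0.5467 0.2726 0.0342] F [ 0.2 -0.4 -0.8] g 0.463 20.0 t 6.4167
shift [0.5 0.8 9.3] turn [0.02 0.06 0.  ] at [0.5464 0.2724 0.0338] F [-0.3 -0.2 -1.2] g 0.463 20.0 t 6.4667
shift [0.5 0.8 9.6] turn [0.02 0.05 0.  ] at [0.5465 0.2724 0.0341] F [ 0.3  0.  -0.9] g 0.466 20.0 t 6.5167
```

Threading without contact. I lower the rest slowly until it touches.

Request:
send_rows(
  commands=[
    [[0,0,3],[0,0,0],0.3],
    [[0,0,5.5],[0,0,0],0.3],
    [[0,0,7],[0,0,0],0.3],
    [[0,0,8],[0,0,0],0.3],
    [[0,0,8],[0,0,0],0.3],
  ],
)

```text
t: 6.98
eef_pos: [0.5466, 0.2725, 0.0265]
eef_rot: [0.999, 0.054, -0.0, 0.0]
wrist_force: [-0.7, -0.3, 0.2]
gripper_width: 0.463
grasp_force: 20.0
```

Request:
send_rows(
  commands=[
    [[0,0,0.7],[0,0,0],0.3],
    [[0,0,1.3],[0,0,0],0.3],
    [[0,0,2],[0,0,0],0.3],
    [[0,0,2],[0,0,0],0.3],
    [[0,0,2],[0,0,0],0.3],
  ],
)

```text
t: 7.4
eef_pos: [0.5469, 0.2727, 0.0248]
eef_rot: [0.999, 0.054, 0.0, -0.0]
wrist_force: [0.6, 0.5, 0.3]
gripper_width: 0.465
grasp_force: 20.0
```

Request:
send_rows(
  commands=[
    [[0,0,0.4],[0,0,0],0.3],
    [[0,0,0.8],[0,0,0],0.3],
    [[0,0,1],[0,0,0],0.3],
    [[0,0,1],[0,0,0],0.3],
    [[0,0,1],[0,0,0],0.3],
  ],
)

```text
t: 7.82
eef_pos: [0.5469, 0.2727, 0.0247]
eef_rot: [0.999, 0.054, 0.0, -0.0]
wrist_force: [-1.9, -0.8, 5.5]
gripper_width: 0.464
grasp_force: 20.0
```

Contact at about 6 N, so it is seated. Release and rise.

Request:
send_rows(
  commands=[
    [[0,0,-0.5],[0,0,0],0.6],
    [[0,0,-0.5],[0,0,0],0.7],
    [[0,0,-0.5],[0,0,0],0.8],
    [[0,0,-0.5],[0,0,0],0.8],
    [[0,0,-0.5],[0,0,0],0.8],
  ],
)

```text
t: 8.23
eef_pos: [0.5467, 0.2726, 0.0239]
eef_rot: [0.999, 0.054, -0.0, 0.0]
wrist_force: [-0.7, -1.7, 0.5]
gripper_width: 0.772
grasp_force: 0.0
```

Request:
send_rows(
  commands=[
    [[0,0,-15],[0,0,0],0.8],
    [[0,0,-45],[0,0,0],0.8],
    [[0,0,-80],[0,0,0],0.8],
    [[0,0,-120],[0,0,0],0.8],
    [[0,0,-160],[0,0,0],0.8],
  ],
)

```text
t: 8.65
eef_pos: [0.5462, 0.2723, 0.1853]
eef_rot: [0.999, 0.054, -0.001, 0.0]
wrist_force: [1.5, 0.5, 0.1]
gripper_width: 0.796
grasp_force: 0.0
```

```bash
cat > m5.py <<'E'
from h import *
from scipy.optimize import least_squares
snapshot('side')
for n in ['wrist','side']:
    d=cam(n);save(d,n+'5.png');C=cloud(d)
    r=np.hypot(C[...,0]-.547,C[...,1]-.2717)
    w=(r<.03)&(C[...,2]>.026)&(C[...,2]<.038);q=C[w]
    print(n,'spacer',len(q),(q.min(0)+q.max(0))/2,np.ptp(q,axis=0),'topz',np.percentile(q[:,2],[50,75]))
    w=(r<.02)&(C[...,2]>.058)&(C[...,2]<.07);print('  posttop',w.sum(),C[w].mean(0))
go(.5655,-.3,.27,6.2)
E
python3 m5.py
```

```text
wrist spacer 801 [0.5472 0.2718 0.032 ] [0.0431 0.0435 0.0118] topz [0.0349 0.0355]
  posttop 255 [0.5473 0.2701 0.0615]
side spacer 342 [0.5473 0.2734 0.032 ] [0.0425 0.0429 0.0118] topz [0.0335 0.0344]
  posttop 77 [0.5462 0.2726 0.0613]
shift [-44.9 571.9 -84.2] turn [-0.19 -0.47 -0.  ] at [0.549  0.2738 0.1881] F [ 0.4  0.7 -0.6] g 0.799 0.0 t 8.8
```

View pics/wrist5.png

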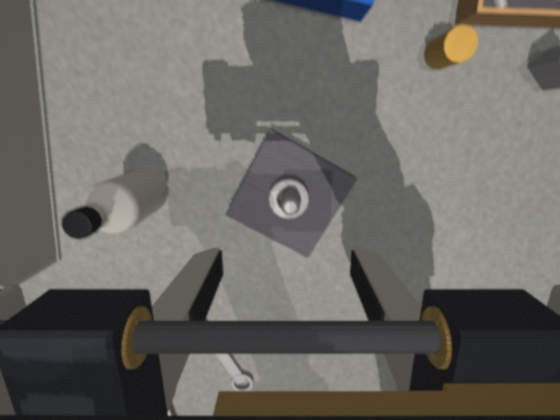

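The collar sits flat around the post at (290,198). I go over to the wide ring, above everything.

Request:
send_rows(
  commands=[
    [[0,0,-35],[0,0,0],0.6],
    [[-2,20,-65],[0,0,0],0.6],
    [[-5,50,-90],[0,0,0],0.6],
    [[-8,85,-105],[0,0,0],0.6],
    [[-11,122,-105],[0,0,0],0.6],
  ],
)

```text
t: 9.22
eef_pos: [0.5501, 0.1503, 0.2913]
eef_rot: [0.998, 0.055, 0.002, -0.001]
wrist_force: [0.7, -0.1, 0.7]
gripper_width: 0.602
grasp_force: 0.0
```

Request:
send_rows(
  commands=[
    [[-3,38,0],[0,0,0],0.6],
    [[-6,76,0],[0,0,0],0.6],
    [[-9,114,0],[0,0,0],0.6],
    [[-12,152,0],[0,0,0],0.6],
    [[-15,190,0],[0,0,0],0.6],
  ],
)

```text
t: 9.63
eef_pos: [0.5534, -0.0421, 0.2873]
eef_rot: [0.999, 0.054, -0.002, -0.0]
wrist_force: [0.7, -0.6, -0.3]
gripper_width: 0.597
grasp_force: 0.0
```

Request:
send_rows(
  commands=[
    [[-4,38,0],[0,0,0],0.6],
    [[-8,76,0],[0,0,0],0.6],
    [[-12,114,0],[0,0,0],0.6],
    [[-16,152,0],[0,0,0],0.6],
    [[-20,190,0],[0,0,0],0.6],
  ],
)

```text
t: 10.05
eef_pos: [0.5542, -0.2329, 0.2871]
eef_rot: [0.999, 0.054, -0.002, -0.001]
wrist_force: [1.2, -0.5, -1.5]
gripper_width: 0.597
grasp_force: 0.0
```

Request:
send_rows(
  commands=[
    [[-2,30,0],[0,0,0],0.6],
    [[-3,55,0],[0,0,0],0.6],
    [[-3,68,0],[0,0,0],0.6],
    [[-3,68,0],[0,0,0],0.6],
    [[-3,68,0],[0,0,0],0.6],
  ],
)

```text
t: 10.47
eef_pos: [0.5595, -0.2981, 0.2877]
eef_rot: [0.999, 0.054, -0.001, -0.001]
wrist_force: [0.6, 1.3, 0.3]
gripper_width: 0.599
grasp_force: 0.0
```

```bash
cat > m6.py <<'E'
from h import *
snapshot('side')
for n in ['wrist','scene','side']:
    d=cam(n);save(d,n+'6.png');C=cloud(d);hsv=cv2.cvtColor(d['pixels'],cv2.COLOR_RGB2HSV)
    for nm,c in [('wide',(.5635,-.30)),('narrow',(.55,-.161))]:
        r=np.hypot(C[...,0]-c[0],C[...,1]-c[1])
        w=(r<.025)&(C[...,2]>.18)&(C[...,2]<.222)&(hsv[...,1]<60);q=C[w]
        if len(q)<5: continue
        top=q[q[:,2]>np.percentile(q[:,2],98)-.004]
        print(n,nm,len(q),'stub mid',(q.min(0)+q.max(0))/2,np.ptp(q,axis=0),'top',len(top),top.mean(0))
        w=(r<.045)&(C[...,2]>.07)&(C[...,2]<.1)&(hsv[...,1]<60);q=C[w];print('   ring',len(q),np.ptp(q,axis=0) if len(q) else '')
for i in range(3):go(.5635,-.3,.216,6.2);snapshot('side')
E
python3 m6.py
```

```text
wrist wide 378 stub mid [ 0.5523 -0.304   0.1977] [0.0258 0.0138 0.0353] top 213 [ 0.5587 -0.3038  0.2132]
   ring 1160 [0.0617 0.0632 0.0181]
wrist narrow 556 stub mid [ 0.5379 -0.1656  0.1977] [0.0241 0.0135 0.0352] top 233 [ 0.5434 -0.1656  0.2132]
   ring 769 [0.0447 0.0454 0.0196]
scene wide 70 stub mid [ 0.5533 -0.3026  0.1974] [0.0266 0.0141 0.0339] top 19 [ 0.5599 -0.3007  0.2124]
   ring 214 [0.0633 0.0621 0.0212]
scene narrow 79 stub mid [ 0.5395 -0.1639  0.1979] [0.0251 0.0124 0.0357] top 22 [ 0.5444 -0.1639  0.2129]
   ring 88 [0.044  0.0441 0.0195]
side wide 70 stub mid [ 0.5518 -0.3001  0.1969] [0.0227 0.0147 0.0336] top 16 [ 0.5574 -0.3008  0.2116]
   ring 199 [0.0631 0.0627 0.0192]
side narrow 98 stub mid [ 0.5378 -0.162   0.1968] [0.0222 0.0147 0.0328] top 21 [ 0.543  -0.163   0.2115]
   ring 212 [0.0434 0.047  0.02  ]
shift [ 2.7  3.8 73.2] turn [-0.09 -0.03  0.22] at [ 0.5603 -0.2967  0.2892] F [-0.3  0.2  0.6] g 0.597 0.0 t 10.6667
shift [ 2.9  3.3 73.4] turn [-0.06 -0.03  0.18] at [ 0.5603 -0.2971  0.2894] F [-0.2 -0.2  0.6] g 0.599 0.0 t 10.7167
shift [ 3.   2.8 73.4] turn [-0.04 -0.03  0.15] at [ 0.5601 -0.2976  0.2894] F [ 0.4 -0.2  0.4] g 0.604 0.0 t 10.7667
```

View pics/wrist6.png

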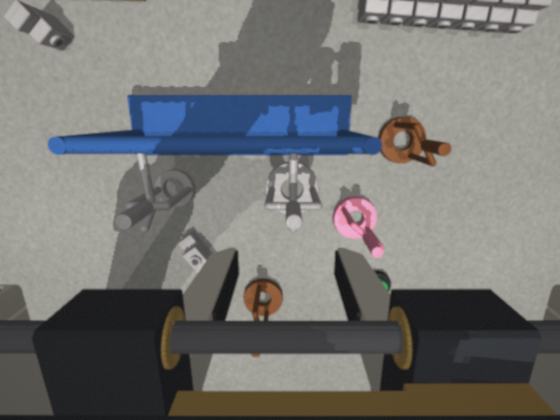

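The wrist view shows the wide ring's stub top at (293,220) with the narrow ring at left, (130,215). The pink decoy at (355,215) is clear of the fingers. I check whether the ring hangs tilted.

```bash
python3 - <<'E'
from h import *
for n in ['wrist','side','scene']:
    d=cam(n);C=cloud(d);hsv=cv2.cvtColor(d['pixels'],cv2.COLOR_RGB2HSV)
    r=np.hypot(C[...,0]-.5625,C[...,1]+.301)
    w=(r<.045)&(C[...,2]>.085)&(C[...,2]<.103)&(hsv[...,1]<60);q=C[w]
    ext=(q.min(0)+q.max(0))/2
    A=np.c_[q[:,:2],np.ones(len(q))];k=np.abs(q[:,2]-np.median(q[:,2]))<.004
    print(n,'ring',ext,np.ptp(q,axis=0),'z',np.median(q[:,2]),'plane',np.linalg.lstsq(A[k],q[k,2],rcond=None)[0])
    for a,b in[(.183,.19),(.19,.197),(.197,.204),(.204,.211)]:
        t=(np.hypot(C[...,0]-.56,C[...,1]+.302)<.012)&(C[...,2]>a)&(C[...,2]<b)&(hsv[...,1]<60)
        print('  ',a,t.sum(),C[t].mean(0),np.ptp(C[t],axis=0) if t.any() else'')
E
```

```text
wrist ring [ 0.5582 -0.3041  0.0939] [0.0622 0.0633 0.0176] z 0.09431253853467875 plane [-0.0019 -0.0014  0.0949]
   0.183 30 [ 0.5636 -0.3032  0.1868] [0.0051 0.0124 0.0065]
   0.19 31 [ 0.5635 -0.303   0.1934] [0.005  0.0122 0.0067]
   0.197 37 [ 0.5636 -0.3035  0.2004] [0.0054 0.0131 0.0067]
   0.204 37 [ 0.5633 -0.303   0.2073] [0.0045 0.0126 0.0066]
side ring [ 0.5575 -0.3012  0.0909] [0.0628 0.0593 0.0113] z 0.09246443908545054 plane [ 0.0089 -0.0141  0.0835]
   0.183 10 [ 0.5573 -0.2977  0.1857] [0.0101 0.0038 0.0051]
   0.19 16 [ 0.557  -0.2971  0.1933] [0.0107 0.0074 0.0068]
   0.197 14 [ 0.5565 -0.2984  0.2009] [0.0099 0.0086 0.0067]
   0.204 12 [ 0.558  -0.2979  0.2084] [0.0103 0.0093 0.0055]
scene ring [ 0.5601 -0.3023  0.0934] [0.0613 0.0602 0.0164] z 0.09293015026700424 plane [-0.0056 -0.0134  0.0922]
   0.183 8 [ 0.5623 -0.2991  0.186 ] [0.0066 0.0096 0.0051]
   0.19 14 [ 0.5616 -0.2991  0.1931] [0.011  0.0108 0.0067]
   0.197 11 [ 0.563  -0.2995  0.2008] [0.0083 0.0084 0.0064]
   0.204 15 [ 0.5602 -0.3002  0.2081] [0.014  0.0093 0.0063]
```

Request:
send_rows(
  commands=[
    [[-2,5,25],[0,0,0],0.6],
    [[-2,5,55],[0,0,0],0.6],
    [[-2,5,85],[0,0,0],0.6],
    [[-2,5,105],[0,0,0],0.6],
    [[-2,5,112],[0,0,0],0.6],
  ],
  newtons=40,
)

```text
t: 11.38
eef_pos: [0.5561, -0.3033, 0.1734]
eef_rot: [0.999, 0.054, -0.003, -0.002]
wrist_force: [-1.2, 1.0, -0.4]
gripper_width: 0.601
grasp_force: 0.0
```

```bash
python3 - <<'E'
from h import *
for i in range(4):
    go(.5585,-.3025,.176,6.2);s=state();d=cam('wrist')
save(d,'w7.png');C=cloud(d);T=(C-s['eef_pos'])@R.from_quat(s['eef_rot']).as_matrix()
w=(np.hypot(T[...,0],T[...,1])<.02)&(np.abs(T[...,2]+.036)<.006);q=T[w];print(len(q),(q.min(0)+q.max(0))/2,np.ptp(q,axis=0),q.mean(0))
E
```

```text
shift [ 2.5 -0.6 -2.6] turn [-0.23  0.34  0.  ] at [ 0.5561 -0.3033  0.1734] F [-1.2  1.  -0.4] g 0.601 0.0 t 11.3833
shift [ 2.2 -0.8 -2.2] turn [-0.21  0.31  0.  ] at [ 0.5564 -0.3035  0.1738] F [ 0.3 -0.2 -0.9] g 0.599 0.0 t 11.4333
shift [ 1.1 -1.5 -0.1] turn [-0.1   0.14  0.  ] at [ 0.5576 -0.3041  0.176 ] F [ 0.  -0.9  0.8] g 0.601 0.0 t 11.4833
shift [ 0.1 -2.2  1.6] turn [ 0.02 -0.03  0.  ] at [ 0.5586 -0.3047  0.1776] F [0.4 0.3 0.7] g 0.599 0.0 t 11.5333
693 [ 0.0004 -0.001  -0.0337] [0.0142 0.0137 0.0073] [ 0.0014 -0.0008 -0.035 ]
```

Request:
send_rows(
  commands=[
    [[0,-1,1],[0,0,0],0.35],
    [[0,-1,1],[0,0,0],0.2],
    [[0,-1,1],[0,0,0],0.1],
    [[0,-1,1],[0,0,0],0.05],
    [[0,-1,1],[0,0,0],0.05],
  ],
  newtons=40,
)

```text
t: 12.0
eef_pos: [0.5583, -0.3036, 0.1767]
eef_rot: [0.999, 0.054, 0.0, 0.0]
wrist_force: [0.5, -0.3, 0.2]
gripper_width: 0.294
grasp_force: 0.0
```

Request:
send_rows(
  commands=[
    [[0,0,0],[0,0,0],0.05],
    [[0,0,0],[0,0,0],0.05],
    [[0,0,0],[0,0,0],0.05],
    [[0,0,0],[0,0,0],0.05],
    [[0,0,0],[0,0,0],0.05],
  ],
)

```text
t: 12.42
eef_pos: [0.5581, -0.3034, 0.1762]
eef_rot: [0.999, 0.054, -0.0, -0.0]
wrist_force: [0.3, 0.8, 1.0]
gripper_width: 0.139
grasp_force: 40.0
```

Request:
send_rows(
  commands=[
    [[0,0,0],[0,0,0],0.05],
    [[0,0,0],[0,0,0],0.05],
    [[0,0,-3],[0,0,0],0.05],
    [[0,0,-7],[0,0,0],0.05],
    [[0,0,-12],[0,0,0],0.05],
  ],
)

```text
t: 12.83
eef_pos: [0.5571, -0.3033, 0.1871]
eef_rot: [0.999, 0.054, -0.001, -0.001]
wrist_force: [-0.1, 0.2, -3.4]
gripper_width: 0.141
grasp_force: 40.0
```

The wrist carries about 3.4 N, so the ring's weight is held. I rise to 36 mm and withdraw along -x.

Request:
send_rows(
  commands=[
    [[0,0,-6],[0,0,0],0.05],
    [[0,0,-13],[0,0,0],0.05],
    [[0,0,-20],[0,0,0],0.05],
    [[0,0,-24],[0,0,0],0.05],
    [[0,0,-24],[0,0,0],0.05],
  ],
)

```text
t: 13.25
eef_pos: [0.5589, -0.304, 0.2139]
eef_rot: [0.999, 0.054, 0.001, 0.001]
wrist_force: [0.2, 0.1, -3.9]
gripper_width: 0.145
grasp_force: 40.0
```

Request:
send_rows(
  commands=[
    [[-8,0,0],[0,0,0],0.05],
    [[-18,0,0],[0,0,0],0.05],
    [[-28,0,0],[0,0,0],0.05],
    [[-38,0,0],[0,0,0],0.05],
    [[-48,0,0],[0,0,0],0.05],
  ],
)

```text
t: 13.67
eef_pos: [0.5085, -0.3091, 0.212]
eef_rot: [0.999, 0.054, -0.0, -0.0]
wrist_force: [-0.5, 0.1, -4.3]
gripper_width: 0.141
grasp_force: 40.0
```

Request:
send_rows(
  commands=[
    [[-10,0,0],[0,0,0],0.05],
    [[-20,0,0],[0,0,0],0.05],
    [[-27,0,0],[0,0,0],0.05],
    [[-30,0,0],[0,0,0],0.05],
    [[-30,0,0],[0,0,0],0.05],
  ],
)

```text
t: 14.08
eef_pos: [0.4796, -0.3124, 0.2123]
eef_rot: [0.999, 0.053, -0.0, 0.0]
wrist_force: [-0.3, 0.3, -3.3]
gripper_width: 0.14
grasp_force: 40.0
```

```bash
python3 - <<'E'
from h import *
snapshot('scene');d=cam('side');go(.547,.272,.36,6.2)
cv2.imwrite('pics/s8.png',cv2.resize(d['pixels'][80:290,200:480,::-1],(784,588)))
E
```

```text
shift [ 128.9 -573.3 -147.6] turn [ 0.01 -0.07  0.02] at [ 0.4811 -0.3119  0.2123] F [-0.6  0.4 -4. ] g 0.143 40.0 t 14.1833
```

View pics/s8.png

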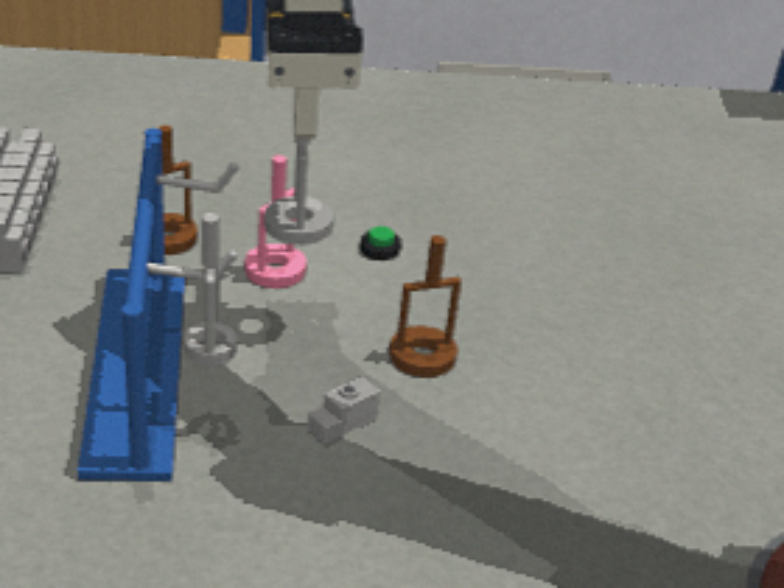

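The ring is off its hook (arm at (300,130) in the crop) and the narrow one still hangs at (210,300). I raise it and carry it to the post.

Request:
send_rows(
  commands=[
    [[0,0,-20],[0,0,0],0.05],
    [[0,0,-45],[0,0,0],0.05],
    [[0,0,-70],[0,0,0],0.05],
    [[0,0,-95],[0,0,0],0.05],
    [[0,0,-115],[0,0,0],0.05],
  ],
)

```text
t: 14.6
eef_pos: [0.4818, -0.3118, 0.3292]
eef_rot: [0.998, 0.055, 0.001, 0.001]
wrist_force: [0.9, -0.7, -3.8]
gripper_width: 0.142
grasp_force: 40.0
```

Request:
send_rows(
  commands=[
    [[4,-18,0],[0,0,0],0.05],
    [[10,-46,0],[0,0,0],0.05],
    [[17,-78,0],[0,0,0],0.05],
    [[24,-110,0],[0,0,0],0.05],
    [[31,-142,0],[0,0,0],0.05],
  ],
)

```text
t: 15.02
eef_pos: [0.4966, -0.1655, 0.3272]
eef_rot: [0.999, 0.054, 0.0, -0.0]
wrist_force: [-0.0, 1.6, -4.0]
gripper_width: 0.141
grasp_force: 40.0
```

Request:
send_rows(
  commands=[
    [[7,-32,0],[0,0,0],0.05],
    [[14,-64,0],[0,0,0],0.05],
    [[21,-96,0],[0,0,0],0.05],
    [[28,-128,0],[0,0,0],0.05],
    [[36,-160,0],[0,0,0],0.05],
  ],
)

```text
t: 15.43
eef_pos: [0.5148, -0.0023, 0.3274]
eef_rot: [0.999, 0.055, 0.0, -0.0]
wrist_force: [0.9, -0.1, -4.1]
gripper_width: 0.141
grasp_force: 40.0
```

Request:
send_rows(
  commands=[
    [[7,-32,0],[0,0,0],0.05],
    [[14,-64,0],[0,0,0],0.05],
    [[21,-96,0],[0,0,0],0.05],
    [[28,-128,0],[0,0,0],0.05],
    [[36,-160,0],[0,0,0],0.05],
  ],
)

```text
t: 15.85
eef_pos: [0.533, 0.1608, 0.3272]
eef_rot: [0.999, 0.055, 0.0, -0.0]
wrist_force: [1.1, -0.3, -3.3]
gripper_width: 0.145
grasp_force: 40.0
```

Request:
send_rows(
  commands=[
    [[7,-32,20],[0,0,0],0.05],
    [[14,-64,45],[0,0,0],0.05],
    [[21,-92,70],[0,0,0],0.05],
    [[25,-108,95],[0,0,0],0.05],
    [[25,-111,115],[0,0,0],0.05],
  ],
)

```text
t: 16.27
eef_pos: [0.5443, 0.2784, 0.2097]
eef_rot: [0.998, 0.058, -0.001, -0.002]
wrist_force: [-0.2, 0.6, -4.4]
gripper_width: 0.144
grasp_force: 40.0
```

```bash
python3 - <<'E'
from h import *
for i in range(2):snapshot('scene')
for n in ['wrist','side','scene']:
    s=state();d=cam(n);save(d,n+'9.png');C=cloud(d);hsv=cv2.cvtColor(d['pixels'],cv2.COLOR_RGB2HSV)
    P=s['eef_pos'];r=np.hypot(C[...,0]-P[0],C[...,1]-P[1])
    w=(r<.042)&(C[...,2]>P[2]-.1)&(C[...,2]<P[2]-.075);q=C[w]
    if len(q):print(n,P,'ring',len(q),(q.min(0)+q.max(0))/2,np.ptp(q,axis=0))
    w=(np.hypot(C[...,0]-.547,C[...,1]-.272)<.02)&(C[...,2]>.055)&(C[...,2]<.068)
    if w.any():print('  posttop',w.sum(),C[w].mean(0))
go(.547,.272,.18,6.2)
E
```

```text
wrist [0.5426 0.2726 0.2076] ring 3301 [0.5437 0.2714 0.1229] [0.0594 0.0631 0.0194]
side [0.5447 0.2715 0.2103] ring 1033 [0.5441 0.2715 0.1235] [0.0631 0.0642 0.0235]
  posttop 77 [0.5456 0.2748 0.0596]
scene [0.5464 0.2711 0.2123] ring 608 [0.5472 0.2719 0.1252] [0.0645 0.0619 0.0236]
  posttop 38 [0.5522 0.2713 0.059 ]
shift [-0.4 -1.  33.6] turn [-0.01 -0.17 -0.08] at [0.5474 0.271  0.2136] F [ 0.2 -0.6 -4.5] g 0.143 40.0 t 16.5167
```

View pics/wrist9.png

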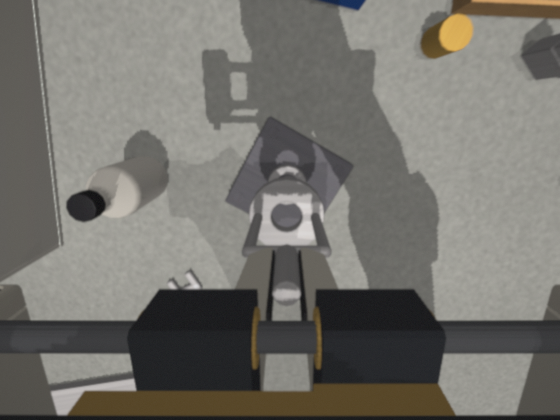

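The ring hangs above the post in the wrist view: ring at (287,210), post and spacer behind it at (287,170). I descend to just above the tip and recheck.

Request:
send_rows(
  commands=[
    [[0,0,12],[0,0,0],0.05],
    [[0,0,25],[0,0,0],0.05],
    [[0,0,35],[0,0,0],0.05],
    [[0,0,40],[0,0,0],0.05],
    [[0,0,40],[0,0,0],0.05],
  ],
)

```text
t: 16.93
eef_pos: [0.5459, 0.2707, 0.172]
eef_rot: [0.999, 0.054, -0.0, 0.0]
wrist_force: [-1.0, -0.0, -4.1]
gripper_width: 0.145
grasp_force: 40.0
```

```bash
python3 - <<'E'
from h import *
for i in range(3):snapshot('scene')
for n in ['wrist','side','scene']*2:
    s=state();d=cam(n);C=cloud(d)
    P=s['eef_pos'];r=np.hypot(C[...,0]-.547,C[...,1]-.272)
    w=(r<.042)&(C[...,2]>P[2]-.089)&(C[...,2]<P[2]-.075);q=C[w]
    if len(q):print(n,P,'ring',len(q),(q.min(0)+q.max(0))/2,np.ptp(q,axis=0))
go(.547,.272,.131,6.2)
E
```

```text
wrist [0.5467 0.2717 0.1733] ring 3191 [0.5489 0.271  0.0912] [0.0593 0.0632 0.0137]
side [0.5466 0.2718 0.1733] ring 865 [0.5464 0.2735 0.0913] [0.0623 0.0612 0.0137]
scene [0.5465 0.2718 0.1732] ring 501 [0.5483 0.2723 0.0911] [0.064  0.0611 0.0137]
wrist [0.5464 0.2718 0.173 ] ring 3194 [0.5487 0.271  0.091 ] [0.0592 0.063  0.0139]
side [0.5463 0.2717 0.1729] ring 862 [0.5459 0.2734 0.0909] [0.0626 0.0619 0.0139]
scene [0.5461 0.2717 0.1727] ring 506 [0.5473 0.2723 0.09  ] [0.0646 0.0614 0.0123]
shift [ 1.  -0.3 41.6] turn [-0.02 -0.04  0.  ] at [0.5461 0.2716 0.1726] F [-0.2 -0.2 -3.6] g 0.145 40.0 t 17.3833
```

Aligned within about 1 mm. Descend.

Request:
send_rows(
  commands=[
    [[0.5,0,6],[0,0,0],0.05],
    [[0.5,0,12],[0,0,0],0.05],
    [[0.5,0,17],[0,0,0],0.05],
    [[0.5,0,22],[0,0,0],0.05],
    [[0.5,0,26],[0,0,0],0.05],
  ],
)

```text
t: 17.8
eef_pos: [0.546, 0.2713, 0.1451]
eef_rot: [0.999, 0.054, -0.001, 0.0]
wrist_force: [0.1, 0.2, -4.1]
gripper_width: 0.145
grasp_force: 40.0
```

Request:
send_rows(
  commands=[
    [[0,0,4],[0,0,0],0.05],
    [[0,0,8],[0,0,0],0.05],
    [[0,0,11],[0,0,0],0.05],
    [[0,0,13],[0,0,0],0.05],
    [[0,0,13],[0,0,0],0.05],
  ],
)

```text
t: 18.22
eef_pos: [0.5462, 0.2714, 0.1327]
eef_rot: [0.999, 0.054, -0.0, 0.0]
wrist_force: [-0.4, -0.0, -4.0]
gripper_width: 0.142
grasp_force: 40.0
```

Request:
send_rows(
  commands=[
    [[0,0,0.8],[0,0,0],0.05],
    [[0,0,1.6],[0,0,0],0.05],
    [[0,0,2],[0,0,0],0.05],
    [[0,0,2],[0,0,0],0.05],
    [[0,0,2],[0,0,0],0.05],
  ],
)

```text
t: 18.63
eef_pos: [0.5465, 0.2716, 0.1313]
eef_rot: [0.999, 0.054, 0.0, -0.0]
wrist_force: [0.1, 0.2, -4.8]
gripper_width: 0.139
grasp_force: 40.0
```

Request:
send_rows(
  commands=[
    [[0,0,0.5],[0,0,0],0.05],
    [[0,0,1],[0,0,0],0.05],
    [[0,0,1.3],[0,0,0],0.05],
    [[0,0,1.3],[0,0,0],0.05],
    [[0,0,1.3],[0,0,0],0.05],
  ],
)

```text
t: 19.05
eef_pos: [0.5467, 0.2717, 0.131]
eef_rot: [0.999, 0.054, 0.001, -0.0]
wrist_force: [-1.4, -0.8, 3.8]
gripper_width: 0.143
grasp_force: 40.0
```

Contact: the force rose about 8 N. Release and back away upward.

Request:
send_rows(
  commands=[
    [[0,0,0],[0,0,0],0.2],
    [[0,0,0],[0,0,0],0.3],
    [[0,0,0],[0,0,0],0.4],
    [[0,0,0],[0,0,0],0.5],
    [[0,0,0],[0,0,0],0.5],
  ],
)

```text
t: 19.47
eef_pos: [0.5465, 0.2717, 0.1297]
eef_rot: [0.999, 0.054, 0.0, -0.0]
wrist_force: [0.2, 0.7, -0.4]
gripper_width: 0.438
grasp_force: 0.0
```

Request:
send_rows(
  commands=[
    [[0,0,-10],[0,0,0],0.5],
    [[0,0,-30],[0,0,0],0.5],
    [[0,0,-60],[0,0,0],0.5],
    [[0,0,-90],[0,0,0],0.5],
    [[0,0,-120],[0,0,0],0.5],
  ],
)

```text
t: 19.88
eef_pos: [0.5463, 0.2715, 0.2519]
eef_rot: [0.999, 0.054, 0.0, -0.0]
wrist_force: [0.9, -0.3, -0.0]
gripper_width: 0.5
grasp_force: 0.0
```

```bash
python3 - <<'E'
from h import *
for i in range(2):snapshot('scene')
for n in ['wrist','side','scene']:
    d=cam(n);C=cloud(d);r=np.hypot(C[...,0]-.547,C[...,1]-.272)
    if n=='side':
        a=cv2.resize(d['pixels'][310:420,170:310,::-1],(390,306));b=cv2.resize(d['pixels'][110:270,200:380,::-1],(344,306));cv2.imwrite('pics/s10.png',cv2.hconcat([a,b]))
    w=(r<.036)&(C[...,2]>.042)&(C[...,2]<.054);q=C[w];A=np.c_[q[:,:2]-[.547,.272],np.ones(len(q))];k=abs(q[:,2]-.048)<.004
    print(n,'ringtop z',np.median(q[:,2]),(q.min(0)+q.max(0))/2,np.ptp(q,axis=0),'plane',np.linalg.lstsq(A[k],q[k,2],rcond=None)[0])
    w=(r<.02)&(C[...,2]>.155)&(C[...,2]<.18);
    if w.any():print('  stub top',C[w].mean(0),np.percentile(C[w][:,2],95))
    r=np.hypot(C[...,0]-.5435,C[...,1]+.164);w=(r<.012)&(C[...,2]>.2)&(C[...,2]<.22)
    if w.any():print('  narrow stub top',np.percentile(C[w][:,2],95))
go(.547,.272,.131,6.2)
E
```

```text
wrist ringtop z 0.04902235591096618 [0.5464 0.2707 0.0481] [0.063  0.0632 0.0117] plane [ 0.0002 -0.0023  0.0489]
  stub top [0.548  0.271  0.1664] 0.16907860157980667
side ringtop z 0.04801158148582857 [0.5463 0.2714 0.0478] [0.063  0.0646 0.0117] plane [-0.0005 -0.0052  0.048 ]
  stub top [0.5462 0.2739 0.1642] 0.16815467041665857
  narrow stub top 0.21364511155983035
scene ringtop z 0.047782259003811944 [0.5478 0.2723 0.0479] [0.0642 0.0617 0.0117] plane [-0.0087  0.0064  0.0478]
  stub top [0.5497 0.2722 0.1638] 0.16782446133254297
  narrow stub top 0.2147737214846448
shift [  1.2  -0.6 118.8] turn [0.01 0.03 0.  ] at [0.546  0.2713 0.2498] F [-0.6 -0.2  1. ] g 0.5 0.0 t 20.1333
```

View pics/s10.png

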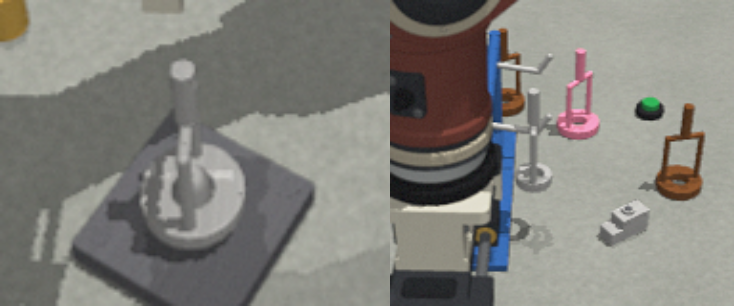

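The ring is seated flat with its top at z = 48 mm (20+14+14), around (190,200) in the crop. The narrow ring still hangs at (533,150), and the gripper is clear.

```bash
python3 -c "
from plant import *
print(sign_off())"
```

```text
the job is handed in; nothing more can be done
None
```

The job is handed in at about 20 s: the spacer collar and then the wide ring are on the post, both measured flat and fully home and let go, and the narrow ring is still on its hook.

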